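# Hold the bag clip open over the recipe card

## Task

First set the recipe card on its stand straight: turn it square with its foot and tilt it upright (the bar on its top is there to move it by). Then squeeze the orange spring clip off the white pegboard strip and bring it, jaws down, over the card's top edge beside the bar, with one open jaw on each side of the card and neither touching it, ready for a second card to be slipped in. Finish like that, still squeezing and holding the gaping clip in the air around the card's edge, with the card still straight and the other kitchen things left standing where they are.

Things in the scene. Friction and masses are not known exactly. Their poses are not given: they have to be found in the camera images.
- stand: dark steel foot of the recipe stand, fixed, 100 (x) x 220 (y) x 12 mm; origin at the centre of its underside, z up. A post at its centre carries the swivel (vertical axis) and, 70 mm above the table, the tilt hinge. At swivel 0 and tilt 0 the card lies in the foot's y-z plane. Released, the card stays at the angles set (joint friction about 0.2 N m each)
- swivel (a joint): turn of the card about the post, rad, positive anticlockwise from above; 0 = the card runs parallel to the long sides of its foot; range -1.2 to 1.2
- tilt (a joint): lean of the card about the horizontal hinge line along its lower edge (70 mm above the table, over the foot's centre), rad; 0 = upright, positive = top leaning towards the card's +x side (away from the robot); range -0.15 to 0.8
- card_top (a point): middle of the top edge of the card: a rigid picture card 4 mm thick, 230 mm wide, its top edge 120 mm above the tilt hinge (190 mm above the table when upright). Axes turn with the card: x normal to it, y along the top edge, z from its lower to its top edge
- bar (a point): middle of the dark steel bar on top of the card: round, 10 mm thick, 70 mm long, parallel to the top edge, on posts at its two ends; its axis is 148 mm from the tilt hinge, 28 mm beyond the card's top edge (axes as card_top). Open space between bar and card, so it can be pinched from above and turns between the fingers as the card tilts
- rail: low free-standing white steel pegboard strip, fixed to the table: an upright panel 4 mm thick, 200 mm wide (along its y), top edge 130 mm above the table, on a dark foot 90 x 200 x 10 mm; origin at the centre of the foot's underside, x normal to the panel
- clip_mid (a point): pivot (and middle) of the orange spring clip, 50 g, 24 mm wide along its y (pivot line). It is parked jaws down astride the strip's top edge, pivot 5 mm above the edge, y along the panel, x normal to it, z up. Jaws reach 48 mm below the pivot. Two handles rise to 50 mm above it, leaning outwards: 46 mm over their outsides at the top, 28 mm near the pivot
- clip: the same clip as a body; origin and axes as clip_mid: those of its +x half, which turns by half the jaw angle when squeezed. Squeezing the handles together along x opens the jaws; at the stop the handles are parallel, 24 mm over their outsides, from 6 to 52 mm above the pivot. About 11 N on each handle, 28 mm above the pivot, holds it fully open
- jaw (a joint): opening angle between the clip's two halves, rad; 0 = the tips 4 mm apart (closed on the panel), 0.44 = fully squeezed, tips about 25 mm apart
- tip_a (a point): inner lower end of the clip's +x jaw, 48 mm below the pivot and 2 mm from the middle when closed
- tip_b (a point): inner lower end of the clip's other (-x) jaw, the mirror image of tip_a
- canister_a: clear acrylic canister with brown contents, white lid and snap latch, 84 x 84 x 132 mm; bystander, origin at the centre of its underside
- canister_b: clear acrylic canister with yellow contents, white lid and snap latch, 84 x 84 x 112 mm; bystander, origin at the centre of its underside
- tin: closed hinged aluminium spice tin, 62 x 92 x 46 mm; bystander, origin at the centre of its underside
- cup: red ceramic cup, 80 mm across, 85 mm tall; bystander, origin at the centre of its underside
- honeypot: white honey pot, 68 mm across, with a wooden honey dipper standing in it, 143 mm tall in all; bystander, origin at the centre of its underside
- jar: small amber jar with red cap, 56 mm across, 85 mm tall; bystander, origin at the centre of its underside
- mill: dark wooden pepper mill, 52 mm across, 140 mm tall; bystander, origin at the centre of its underside
Things that resemble listed ones, but are neither listed nor needed, are in the scene too. Several things have the shape of the stand; the one meant has the colours described above.

How it is judged:
By the outcome, as a careful person would: the job done as asked, in the order asked, and still so for the second after the job is handed in, while the arm keeps its last pose, push and grip.
It also fails if it takes over 51 s, if anything falls off the work surface, if the arm or the gripper's body presses on something with over 40 N, if the wrist force passes 120 N, or if a joint passes its speed limit or range.

## Robot

A 6-joint arm with a two-finger parallel gripper is mounted at the origin on the work surface. World frame = base frame: x ahead of the robot, y to its left, z up, the work surface at z = 0. Lengths are in m, angles in rad, forces in N, time in s.
With the tool pointing down it reaches from about 0.35 to 0.875 m from the base axis. Payload 15.5 kg.
Tool frame: the origin (TCP) lies midway between the tips of the shut fingers; the grasp point (between the pads) lies 19 mm behind it; z points along the fingers, y is the line along which they close (so a half turn about z gives the same grasp; the last joint's range is limited). The gripper opens to 85 mm and grips with 20 to 120 N. Pads are 22 mm wide; open, the fingers measure 114 mm over their backs; the gripper's body (76 mm by 85 mm) begins 54 mm behind the grasp point. The pads swing forward as they close: fully open they stand 13 mm farther back than shut.
Start: joints at [1.103, 0.494, 1.345, -0, 1.302, -0.096], TCP at [0.228, 0.582, 0.231] pointing down, gripper open.
Joint ranges: [-2.91, 2.91], [-0.82, 2.16], [0.22, 2.67], [-1.22, 4.37], [0.12, 2.79], [-3.08, 3.08]. Speed limits (rad/s): [1.89, 1.89, 2.57, 3.01, 3.01, 3.01].

## Interface

Orientations are given as a unit quaternion [w, x, y, z].
In Python, from workcell import bot gives the robot as it stands.
- The arm moves only by the tool play_rows, never from a script. Its argument "increments" is a list of rows, each a list of 6 numbers: the shift along the tool's x, y, z in units of 0.25 m (1.0 is 0.25 m), then the turn, a rotation vector about the tool's x, y, z in units of 60 degrees (1.0 is 60 degrees). In form: [[x, y, z, rx, ry, rz], ...]. A call has 1 to 10 rows; each row is the pose to reach, as a shift and turn from the pose commanded when the call began, along the tool's axes at that moment; what a row does not reach only later rows make up. A row lasts 1/8 s, in which the tool goes at most 62.5 mm and 10.7 degrees, less where a joint would pass 70% of its speed; a pose out of reach is approached as far as the arm can. A call with a number of a shift or a turn outside -1 to 1 is refused whole. A call with a gripper value outside its range is refused whole. "hand" is the closure, from 0 (fully open) to 1 (shut), set as the call begins (left out, the last holds). The fingers move at their own pace and stop on an object; "newtons" is the grip in N (left out, the last holds). Time passes only in rows, so rows that repeat a pose let the fingers close. It gives the time, the measured TCP pose, the force, the opening and the grip force at its end, in the units of the state.
- bot.sense(): the state, without advancing time (a new reading comes with each control period).
- bot.capture(name): name is "scene" or "top" or "wrist"; returns the picture (400x640x3 uint8, red, green, blue); there is no depth.
- bot.camera_model(name): a dict with "fx", "fy", "cx", "cy" (pixels), "D" ([k1, k2, p1, p2, k3] as OpenCV has them; the pictures are not rectified), "world_to_cam" (4x4, takes a point from world to camera coordinates); the wrist camera has in their place "mount" (4x4, takes a point from camera to tool coordinates, whose origin is the TCP and whose axes are the flange's). Camera axes: x right, y down, z forward; pixel columns grow to the right and rows downward; lengths in m; the calibration is good to about 2 mm. A picture is of the moment at which its call begins: read the wrist's pose just before it. camera_model takes no time and is no camera call.
- bot.hand_in(): hands the job in; it is judged then, once.
The state is a dict: "t": time; "joint_positions": joint angles; "dq": joint speeds; "joint_efforts": joint torques, N m; "ee_pos": TCP position; "ee_rot": TCP orientation; "ft_force": force on the tool from outside, world axes, zero at the start; "ft_torque": the same for the moment, N m; "finger_gap": finger opening in m; "finger_force": force on a finger pad.
Only numpy, scipy, OpenCV 4.12 (cv2) and the standard library are available. Lean on these libraries where they do the work, as an engineer would, in place of code of your own. Each camera call takes 0.05 s, during which the arm holds its last target. There are 200 camera calls.

## Working session

There is one attempt and no reset: what is moved stays moved. The work goes in short steps, Python scripts to look and compute and a tool call to move; the robot and the scene stay as the last step left them, time stands still between calls to the robot, and variables do not carry over. Pictures are saved under pics/ and viewed, at most 11 in all, crops included, and the job is handed in when it is done.

Besides the shell and the picture viewer there is one more tool, called after ">>>" by a JSON object that holds its "fn" and its "kwargs", one argument or row to a line. play_rows: Moves the arm, as the interface text tells. Its arguments: {"type":"object","properties":{"increments":{"type":"array","items":{"type":"array","items":{"type":"number","minimum":-1,"maximum":1}}},"hand":{"type":"number"},"newtons":{"type":"number"}},"required":["increments"]}

```bash
mkdir -p pics; ls; python3 - <<'E'
from workcell import bot
import cv2,numpy as np
for n in ["scene","top"]:
    cv2.imwrite(f"pics/{n}0.png",bot.capture(n)[:,:,::-1])
    m=bot.camera_model(n);print(n,m['fx'],m['fy'],m['cx'],m['cy'],m['D']);print(np.round(m['world_to_cam'],3))
s=bot.sense();print(s)
print(np.round(bot.camera_model("wrist")['mount'],3))
E
```

```text
pics
scene 407.15350203373333 407.15350203373333 321.25985695416597 190.70384957078443 [-0.05171139  0.          0.          0.          0.        ]
[[ 0.124  0.992 -0.017 -0.025]
 [ 0.789 -0.109 -0.605 -0.325]
 [-0.602  0.061 -0.796  1.654]
 [ 0.     0.     0.     1.   ]]
top 496.39300226204966 496.39300226204966 315.6112597567615 196.16847989645282 [-0.0966579  0.         0.         0.         0.       ]
[[-0.002 -1.     0.007 -0.025]
 [-0.983  0.    -0.184  0.521]
 [ 0.184 -0.007 -0.983  1.757]
 [ 0.     0.     0.     1.   ]]
{'t': 0.1, 'joint_positions': array([ 1.10251583e+00,  4.94140773e-01,  1.34609478e+00, -1.56525865e-05,
        1.30249887e+00, -9.54849487e-02]), 'dq': array([ 0.00033755, -0.00220612,  0.00149678,  0.00025045, -0.00141418,
       -0.00033776]), 'joint_efforts': array([ 6.13224238e-04, -8.83583379e+01, -3.84563541e+01, -3.70859680e-04,
        5.28910314e-03,  3.27787359e-05]), 'ee_pos': array([0.22747705, 0.5817694 , 0.23073894]), 'ee_rot': array([-1.51551982e-04,  1.85318202e-01,  9.82678400e-01, -5.50450631e-04]), 'ft_force': array([-0.49912073, -0.2326224 ,  0.27100983]), 'ft_torque': array([-0.02620491,  0.09813793, -0.05085494]), 'finger_force': 0.0, 'finger_gap': 0.08579110195587836}
[[-0.001 -0.945 -0.327  0.085]
 [ 1.    -0.001 -0.    -0.   ]
 [-0.    -0.327  0.945 -0.142]
 [ 0.     0.     0.     1.   ]]
```

View pics/scene0.png

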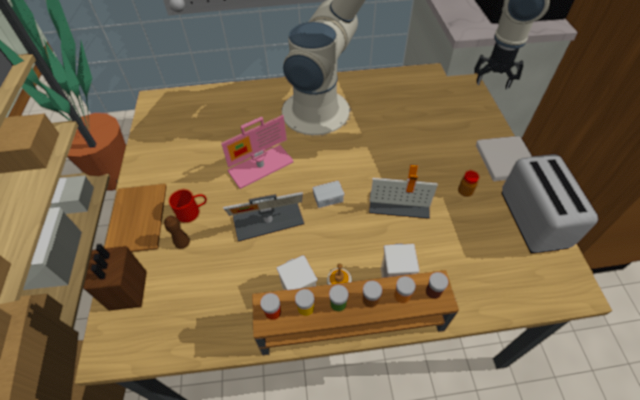

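View pics/top0.png

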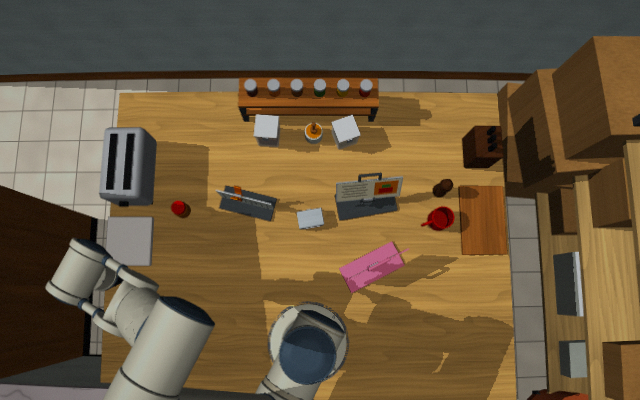

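The scene view has the dark stand at (267,212) and the rail with the orange clip at (410,180). The pink stand at (258,155) is a decoy. In the top view the stand is at (367,200), the rail at (248,203) and the bar at (370,177).

```bash
cat > h.py <<'E'
from workcell import bot
import cv2,numpy as np
from scipy.spatial.transform import Rotation as R
def cam(n,s=None):
    m=bot.camera_model(n);K=np.array([[m['fx'],0,m['cx']],[0,m['fy'],m['cy']],[0,0,1.]])
    if n=="wrist":
        q=s['ee_rot'];T=np.eye(4);T[:3,:3]=R.from_quat([q[1],q[2],q[3],q[0]]).as_matrix();T[:3,3]=s['ee_pos']
        W=np.linalg.inv(T@m['mount'])
    else: W=np.array(m['world_to_cam'])
    return K,np.array(m['D']),W
def rays(c,px):
    K,D,W=c;u=cv2.undistortPoints(np.array(px,float).reshape(-1,1,2),K,D)[:,0]
    d=np.c_[u,np.ones(len(u))]@W[:3,:3];return -W[:3,:3].T@W[:3,3],d
def onz(c,px,z):
    o,d=rays(c,px);return o+d*((z-o[2])/d[:,2])[:,None]
def tri(c1,p1,c2,p2):
    o1,d1=rays(c1,[p1]);o2,d2=rays(c2,[p2]);d1,d2=d1[0],d2[0]
    a=np.linalg.lstsq(np.c_[d1,-d2],o2-o1,rcond=None)[0];A=o1+a[0]*d1;B=o2+a[1]*d2
    return (A+B)/2,np.linalg.norm(A-B)
def proj(c,P):
    K,D,W=c;return cv2.projectPoints(np.array(P,float).reshape(-1,1,3),cv2.Rodrigues(W[:3,:3])[0],W[:3,3],K,D)[0][:,0]
E
python3 - <<'E'
from h import *
t=cv2.imread("pics/top0.png");s=cv2.imread("pics/scene0.png")
a=cv2.resize(t[160:235,210:410],None,fx=4,fy=4,interpolation=cv2.INTER_CUBIC)
b=cv2.resize(s[160:240,220:440],(800,291),interpolation=cv2.INTER_CUBIC)
cv2.imwrite("pics/crop1.png",np.vstack([a,b]))
E
```

```text
(no output)
```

View pics/crop1.png

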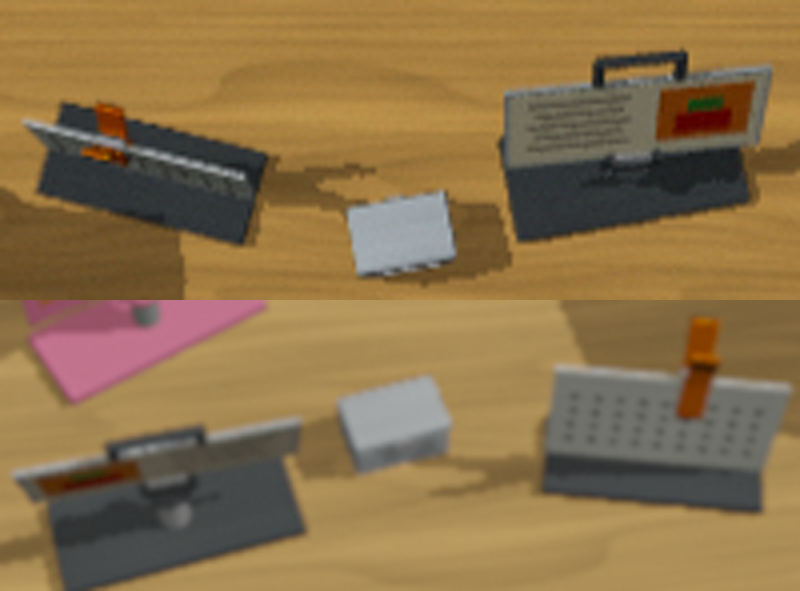

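```bash
python3 - <<'E'
from h import *
np.set_printoptions(precision=4,suppress=True)
T=cam("top");S=cam("scene")
t=lambda p:np.array(p)/4.+[210,160]
s=lambda p:(np.array(p)-[0,300])*0.275+[220,160]
f=onz(T,t([[520,241],[750,203],[502,143]]),.012);print("foot top",f)
g=onz(S,s([[63,590],[305,532],[285,458]]),.012);print("foot scene",g)
for n,a,b in [("barL(+y)",(598,60),(203,434)),("barR",(686,56),(110,446)),("card+y",(503,92),(300,420)),("card-y",(771,68),(14,473)),("rail+y",(25,122),(790,385)),("rail-y",(250,181),(556,368)),("cliptop",(111,104),(703,320))]:
    print(n,*tri(T,t(a),S,s(b)))
r=onz(T,t([[62,102],[267,154],[245,243],[38,192]]),.01);print("railfoot",r,r.mean(0))
print(onz(S,s([[763,512],[543,490]]),.01))
E
```

```text
foot top [[ 0.4378 -0.115   0.012 ]
 [ 0.4729 -0.3287  0.012 ]
 [ 0.5296 -0.0992  0.012 ]]
foot scene [[ 0.5744 -0.3124  0.012 ]
 [ 0.5431 -0.0983  0.012 ]
 [ 0.4604 -0.1086  0.012 ]]
barL(+y) [ 0.5648 -0.1707  0.201 ] 0.001471548849856517
barR [ 0.5678 -0.2435  0.2029] 0.003747751651269259
card+y [ 0.5427 -0.0932  0.1759] 0.001179283580424834
card-y [ 0.5637 -0.3215  0.1759] 0.0009560107914822529
rail+y [0.5266 0.3231 0.1285] 0.001808065090493142
rail-y [0.4759 0.1286 0.1221] 0.006706796782609356
cliptop [0.5227 0.233  0.2229] 0.00046270799617865874
railfoot [[0.5691 0.3115 0.01  ]
 [0.5196 0.119  0.01  ]
 [0.4363 0.1382 0.01  ]
 [0.4838 0.3312 0.01  ]] [0.5022 0.225  0.01  ]
[[0.5763 0.3097 0.01  ]
 [0.5261 0.1195 0.01  ]]
```

```bash
cat >> h.py <<'E'
def rotof(q): return R.from_quat([q[1],q[2],q[3],q[0]])
def down(yaw): # tool z down, tool y at angle yaw
    c,s=np.cos(yaw),np.sin(yaw);return R.from_matrix(np.array([[-s,c,0],[c,s,0],[0,0,-1.]]))
def plan(p,yaw,p0=None,yaw0=None):
    "row from the commanded pose (p0,yaw0; else the measured) to p,yaw"
    s=bot.sense();P=s['ee_pos'] if p0 is None else np.array(p0);A=rotof(s['ee_rot']) if yaw0 is None else down(yaw0)
    d=A.inv().apply(np.array(p)-P)/.25;w=(A.inv()*down(yaw)).as_rotvec()/np.deg2rad(60)
    print("row",np.round(np.r_[d,w],4),"n>=%.1f"%max(np.linalg.norm(d)*4,np.linalg.norm(w)*60/10.7))
def state():
    s=bot.sense();r=rotof(s['ee_rot']).as_matrix();print("t %.2f"%s['t'],"pos",np.round(s['ee_pos'],4),"yaw %.4f"%np.arctan2(r[1,1],r[0,1]),"z",np.round(r[:,2],3),"F",np.round(s['ft_force'],1),"gap %.4f f %.1f"%(s['finger_gap'],s['finger_force']));return s
E
python3 - <<'E'
from h import *
state()
plan([.36,.42,.30],.5)
plan([.507,.25,.30],-.252,[.36,.42,.30],.5)
E
```

```text
t 0.10 pos [0.2275 0.5818 0.2307] yaw 1.1980 z [-0.001 -0.001 -1.   ] F [-0.5 -0.2  0.3] gap 0.0858 f 0.0
row [-7.293e-01 -4.099e-01 -2.766e-01 -1.100e-03  3.000e-04  6.665e-01] n>=3.7
row [-0.8787  0.19    0.      0.      0.      0.7181] n>=4.0
```

>>> {"fn": "play_rows", "kwargs": {
  "increments": [
    [-0.73,-0.41,-0.277,0,0,0.667],
    [-0.73,-0.41,-0.277,0,0,0.667],
    [-0.73,-0.41,-0.277,0,0,0.667],
    [-0.73,-0.41,-0.277,0,0,0.667]
  ],
  "hand": 0
}}

```text
t: 0.6
ee_pos: [0.3618, 0.4181, 0.3014]
ee_rot: [0.0, 0.513, 0.858, 0.0]
ft_force: [-0.9, 1.1, -0.3]
finger_gap: 0.0851
finger_force: 0.0
```

>>> {"fn": "play_rows", "kwargs": {
  "increments": [
    [-0.88,0.19,0,0,0,0.718],
    [-0.88,0.19,0,0,0,0.718],
    [-0.88,0.19,0,0,0,0.718],
    [-0.88,0.19,0,0,0,0.718],
    [-0.88,0.19,0,0,0,0.718],
    [-0.88,0.19,0,0,0,0.718],
    [-0.88,0.19,0,0,0,0.718]
  ]
}}

```text
t: 1.48
ee_pos: [0.5066, 0.2506, 0.3005]
ee_rot: [-0.0, 0.79, 0.613, -0.0]
ft_force: [0.1, 0.7, -0.4]
finger_gap: 0.0854
finger_force: 0.0
```

```bash
python3 - <<'E'
from h import *
s=state();cv2.imwrite("pics/w1.png",bot.capture("wrist")[:,:,::-1])
plan([.525,.02,.33],-.05,s['ee_pos'])
plan([.55,-.19,.33],.1,[.525,.02,.33],-.05)
E
```

```text
t 1.48 pos [0.5066 0.2506 0.3005] yaw -0.2500 z [-0.  0. -1.] F [ 0.1  0.7 -0.4] gap 0.0854 f 0.0
row [-8.755e-01  2.994e-01 -1.180e-01 -2.000e-04  0.000e+00 -1.911e-01] n>=3.7
row [-0.834   0.1419  0.      0.      0.     -0.1432] n>=3.4
```

View pics/w1.png

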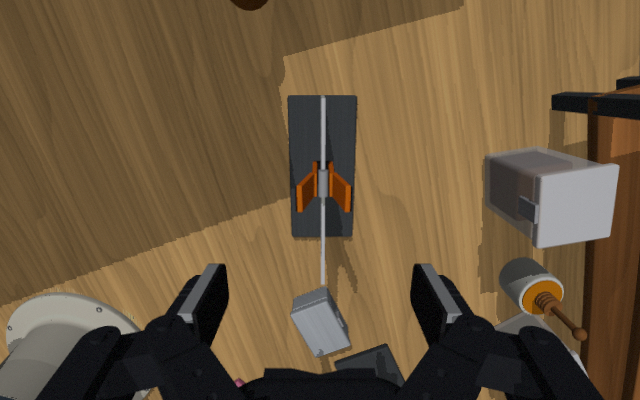

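Wrist view 1 shows the clip astride the strip. Its pivot is at about (323,183), its handle tops at columns 296 and 351 (rows 185-213), and the panel edge runs from (323,96) to (323,285).

```bash
python3 - <<'E'
from h import *
np.set_printoptions(precision=4,suppress=True)
s=bot.sense();s['ee_pos']=np.array([.5066,.2506,.3005]);W=cam("wrist",s)
e=onz(W,[[323,96],[322.5,285]],.13);print(e,np.arctan2(-(e[0]-e[1])[0],(e[0]-e[1])[1]),e.mean(0),np.linalg.norm(e[0]-e[1]))
print("pivot",onz(W,[[323,170],[323,183],[323,197]],.137))
h=onz(W,[[297,185],[297,212],[351,186],[351,211]],.185);print("handles",h,h.mean(0))
E
```

```text
[[0.5279 0.3241 0.13  ]
 [0.4777 0.1278 0.13  ]] -0.2503819280974935 [0.5028 0.2259 0.13  ] 0.20256272304892783
pivot [[0.5111 0.2579 0.137 ]
 [0.5079 0.2452 0.137 ]
 [0.5043 0.2312 0.137 ]]
handles [[0.4896 0.2626 0.185 ]
 [0.4831 0.2396 0.185 ]
 [0.5326 0.2507 0.185 ]
 [0.5278 0.229  0.185 ]] [0.5083 0.2455 0.185 ]
```

>>> {"fn": "play_rows", "kwargs": {
  "increments": [
    [-0.876,0.3,-0.118,0,0,-0.19],
    [-0.876,0.3,-0.118,0,0,-0.19],
    [-0.876,0.3,-0.118,0,0,-0.19],
    [-0.876,0.3,-0.118,0,0,-0.19]
  ],
  "hand": 0.4
}}

```text
t: 2.02
ee_pos: [0.525, 0.0176, 0.3305]
ee_rot: [0.0, 0.725, 0.689, 0.0]
ft_force: [1.0, -0.4, -0.5]
finger_gap: 0.0512
finger_force: 0.0
```

>>> {"fn": "play_rows", "kwargs": {
  "increments": [
    [-0.834,0.14,0,0,0,-0.143],
    [-0.834,0.14,0,0,0,-0.143],
    [-0.834,0.14,0,0,0,-0.143],
    [-0.834,0.14,0,0,0,-0.143],
    [-0.834,0.14,0,0,0,-0.143],
    [-0.834,0.14,0,0,0,-0.143]
  ]
}}

```text
t: 2.78
ee_pos: [0.5491, -0.1896, 0.3301]
ee_rot: [-0.0, 0.672, 0.741, 0.0]
ft_force: [-0.7, -0.7, -0.2]
finger_gap: 0.0515
finger_force: 0.0
```

```bash
python3 - <<'E'
from h import *
s=state();cv2.imwrite("pics/w2.png",bot.capture("wrist")[:,:,::-1])
np.save("w2.npy",np.r_[s['ee_pos'],s['ee_rot']])
E
```

```text
t 2.77 pos [ 0.5491 -0.1896  0.3301] yaw 0.0978 z [-0.  0. -1.] F [-0.7 -0.7 -0.2] gap 0.0515 f 0.0
```

View pics/w2.png

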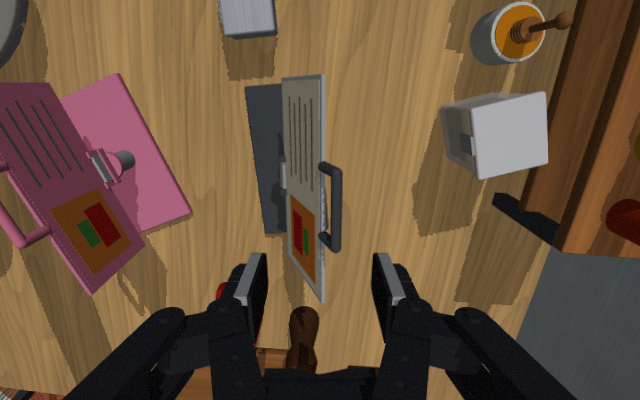

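Wrist view 2 shows the stand. The left edge of its foot runs from (246,88) to (266,233). The card's top edge runs from (325,76) to (323,301), and the bar from about (339,170) to (334,247). The pink decoy is on the left.

```bash
python3 - <<'E'
from h import *
np.set_printoptions(precision=4,suppress=True)
v=np.load("w2.npy");W=cam("wrist",dict(ee_pos=v[:3],ee_rot=v[3:]))
im=cv2.imread("pics/w2.png").astype(int);b,g,r=im[...,0],im[...,1],im[...,2]
dark=(im.max(2)<95)&(r<b+12)
def edge(rows,lo,hi,last=False):
    P=[]
    for y in rows:
        x=np.where(dark[y,lo:hi])[0]
        if len(x): P.append([(x[-1]+.5 if last else x[0]-.5)+lo,y])
    return np.array(P,float)
def fit(P):
    for _ in range(3):
        k=np.polyfit(P[:,1],P[:,0],1);e=abs(np.polyval(k,P[:,1])-P[:,0]);P=P[e<max(1,2*e.std())]
    return k,e.max(),len(P)
k,e,n=fit(edge(range(95,228),235,280));print("foot edge",k,e,n)
L=onz(W,[[np.polyval(k,y),y] for y in (95,228)],.012);d=L[1]-L[0];print(L,"yaw",np.arctan2(d[0],-d[1]))
# far end of the foot (+y)
for c in (255,262,270): 
    y=np.where(dark[70:130,c])[0];print(c,y[0]+70,end=' ')
for c in (270,276): 
    y=np.where(dark[200:250,c])[0];print(c,y[-1]+200 if len(y) else None,end=' ')
bl=fit(edge(range(180,235),326,350));br=fit(edge(range(180,235),326,350,True));print("\nbar",bl,br)
km=(bl[0]+br[0])/2
rr=np.where(dark[150:265,330:345].any(1))[0]+150;print("bar rows",rr.min(),rr.max())
B=onz(W,[[np.polyval(km,y),y] for y in (172,244)],.205);d=B[1]-B[0];print(B,"yaw",np.arctan2(d[0],-d[1]))
c=onz(W,[[246,87.5],[266,234]],.012);print("corners",c,np.linalg.norm(c[0]-c[1]))
t=onz(W,[[325,76],[323,301]],.179);print("cardtop",t,np.linalg.norm(t[0]-t[1]))
E
```

```text
foot edge [  0.1433 231.5121] 0.6583385192968763 133
[[ 0.4407 -0.1249  0.012 ]
 [ 0.475  -0.3192  0.012 ]] yaw 0.17444560131011302
255 86 262 86 270 85 270 232 276 232 
bar (array([ -0.1366, 356.5634]), np.float64(1.2498750228132849), 25) (array([ -0.025 , 346.0494]), np.float64(0.6064935064935639), 55)
bar rows 165 252
[[ 0.5618 -0.1719  0.205 ]
 [ 0.5642 -0.2396  0.205 ]] yaw 0.03643275635640595
corners [[ 0.4416 -0.115   0.012 ]
 [ 0.4782 -0.3291  0.012 ]] 0.2172336810676381
cardtop [[ 0.5439 -0.096   0.179 ]
 [ 0.5649 -0.3214  0.179 ]] 0.2264150152334786
```

```bash
python3 - <<'E'
from h import *
plan([.564,-.207,.24],.088)
plan([.564,-.207,.193],.088)
E
```

```text
row [-7.580e-02  5.230e-02  3.606e-01  0.000e+00 -3.000e-04  9.700e-03] n>=1.5
row [-7.580e-02  5.230e-02  5.486e-01  0.000e+00 -3.000e-04  9.700e-03] n>=2.2
```

>>> {"fn": "play_rows", "kwargs": {
  "increments": [
    [-0.076,0.052,0.15,0,0,0.01],
    [-0.076,0.052,0.33,0,0,0.01],
    [-0.076,0.052,0.44,0,0,0.01],
    [-0.076,0.052,0.52,0,0,0.01],
    [-0.076,0.052,0.549,0,0,0.01],
    [-0.076,0.052,0.549,0,0,0.01]
  ]
}}

```text
t: 3.58
ee_pos: [0.564, -0.208, 0.193]
ee_rot: [-0.0, 0.676, 0.737, 0.0]
ft_force: [0.3, 0.0, 0.1]
finger_gap: 0.0516
finger_force: 0.0
```

>>> {"fn": "play_rows", "kwargs": {
  "increments": [
    [0,0,0,0,0,0],
    [0,0,0,0,0,0],
    [0,0,0,0,0,0],
    [0,0,0,0,0,0],
    [0,0,0,0,0,0]
  ],
  "hand": 1,
  "newtons": 40
}}

```text
t: 4.2
ee_pos: [0.5646, -0.209, 0.1935]
ee_rot: [0.001, 0.676, 0.737, 0.0]
ft_force: [3.2, 0.1, 5.8]
finger_gap: 0.0082
finger_force: 39.4
```

```bash
python3 - <<'E'
from h import *
s=state();cv2.imwrite("pics/w3.png",bot.capture("wrist")[:,:,::-1])
np.save("w3.npy",np.r_[s['ee_pos'],s['ee_rot']])
E
```

```text
t 4.20 pos [ 0.5646 -0.209   0.1935] yaw 0.0858 z [ 0.002 -0.001 -1.   ] F [3.2 0.1 5.8] gap 0.0082 f 39.4
```

View pics/w3.png

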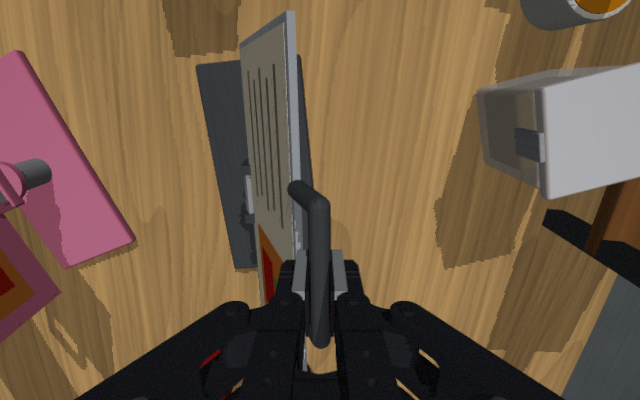

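Wrist view 3 shows the bar running straight between the fingers, from (320,205) to (318,345). The left edge of the foot runs from (197,66) to (236,268) and the right edge from (299,56) to (313,185).

```bash
cat > foot.py <<'E'
from h import *
np.set_printoptions(precision=4,suppress=True)
v=np.load("w3.npy");W=cam("wrist",dict(ee_pos=v[:3],ee_rot=v[3:]))
im=cv2.imread("pics/w3.png").astype(int);b,r=im[...,0],im[...,2]
dark=(im.max(2)<95)&(r<b+12)
def fit(P):
    P=np.array(P,float)
    for _ in range(4):
        k=np.polyfit(P[:,1],P[:,0],1);e=abs(np.polyval(k,P[:,1])-P[:,0]);P=P[e<max(.8,2*e.std())]
    return k,e.max(),len(P)
l=fit([[np.where(dark[y,185:245])[0][0]+184.5,y] for y in range(75,262)])
q=[[np.where(dark[y,298:325])[0],y] for y in range(70,175)]
q=fit([[x[-1]+298.5,y] for x,y in q if len(x)])
ang=[]
for n,(k,e,m),ys in (("L",l,(66,268)),("R",q,(57,185))):
    p=onz(W,[[np.polyval(k,y),y] for y in ys],.012);d=p[1]-p[0];print(n,k,e,m,p.ravel(),"yaw %.4f"%np.arctan2(d[0],-d[1]))
    if n=="L": a=p
    else: print("width",abs(np.cross((a[1]-a[0])[:2],(p[0]-a[0])[:2]))/np.linalg.norm(a[1]-a[0]))
print(np.linalg.norm(a[0]-a[1]))
E
python3 foot.py; python3 - <<'E'
from h import *
import numpy as np
y=.086;n=np.array([np.cos(y),np.sin(y)])
for th in (.3,.2,.1,0):
    p=np.r_[np.array([.508,-.2137])+n*.148*np.sin(th),.193+.148*(np.cos(th)-np.cos(.394))];print(th,p);plan(p,y,[.564,-.208,.193],y)
E
```

```text
L [  0.1953 181.9958] 0.7118065106679978 186 [ 0.4394 -0.1152  0.012   0.4765 -0.3277  0.012 ] yaw 0.1731
R [  0.0973 294.2181] 0.644177206441384 105 [ 0.5365 -0.0999  0.012   0.5576 -0.2217  0.012 ] yaw 0.1710
width 0.09836063203449473
0.2156642430532055
0.3 [ 0.55157535 -0.20994325  0.19772943]
row [-0.0035 -0.0502 -0.0189  0.      0.      0.    ] n>=0.2
0.2 [ 0.5372944  -0.21117445  0.20138948]
row [-0.0035 -0.1075 -0.0336  0.      0.      0.    ] n>=0.5
0.1 [ 0.52272074 -0.21243089  0.20360024]
row [-0.0035 -0.166  -0.0424  0.      0.      0.    ] n>=0.7
0 [ 0.508      -0.2137      0.20433963]
row [-0.0035 -0.2251 -0.0454  0.      0.      0.    ] n>=0.9foot.py:18: DeprecationWarning: Arrays of 2-dimensional vectors are deprecated. Use arrays of 3-dimensional vectors instead. (deprecated in NumPy 2.0)
  else: print("width",abs(np.cross((a[1]-a[0])[:2],(p[0]-a[0])[:2]))/np.linalg.norm(a[1]-a[0]))
```

>>> {"fn": "play_rows", "kwargs": {
  "increments": [
    [-0.002,-0.025,-0.01,0,0,0],
    [-0.004,-0.05,-0.019,0,0,0],
    [-0.004,-0.08,-0.027,0,0,0],
    [-0.004,-0.108,-0.034,0,0,0],
    [-0.004,-0.138,-0.039,0,0,0],
    [-0.004,-0.166,-0.042,0,0,0],
    [-0.004,-0.2,-0.045,0,0,0],
    [-0.004,-0.227,-0.045,0,0,0],
    [-0.004,-0.227,-0.045,0,0,0]
  ]
}}

```text
t: 5.38
ee_pos: [0.5068, -0.2147, 0.2042]
ee_rot: [-0.0, 0.676, 0.737, -0.0]
ft_force: [-0.1, -0.3, 5.1]
finger_gap: 0.0081
finger_force: 40.9
```

>>> {"fn": "play_rows", "kwargs": {
  "increments": [
    [0,0,0,0,0,-0.03],
    [0,0,0,0,0,-0.06],
    [0,0,0,0,0,-0.082],
    [0,0,0,0,0,-0.082],
    [0,0,0,0,0,-0.082]
  ]
}}

```text
t: 6.0
ee_pos: [0.5071, -0.2147, 0.2041]
ee_rot: [-0.0, 0.644, 0.765, -0.0]
ft_force: [0.4, 0.2, 7.5]
finger_gap: 0.0083
finger_force: 41.0
```

```bash
python3 - <<'E'
from h import *
s=state();w=bot.capture("wrist");a=bot.capture("scene");t=bot.capture("top")
np.save("w4.npy",np.r_[s['ee_pos'],s['ee_rot']])
for n,i in (("w4",w),("s4",a),("t4",t)): cv2.imwrite(f"pics/{n}.png",i[:,:,::-1])
f=lambda i,k:cv2.resize(i[:,:,::-1],None,fx=k,fy=k,interpolation=cv2.INTER_CUBIC)
c=np.zeros((600,800,3),np.uint8)
x=f(w[:,170:400],1.5);c[:600,:345]=x
x=f(a[150:245,210:320],4);c[:380,350:790]=x
x=f(t[160:220,320:420],3.6);c[383:599,350:710]=x
cv2.imwrite("pics/m4.png",c)
E
```

```text
t 6.00 pos [ 0.5071 -0.2147  0.2041] yaw 0.1715 z [-0.  0. -1.] F [0.4 0.2 7.5] gap 0.0083 f 41.0
```

View pics/m4.png

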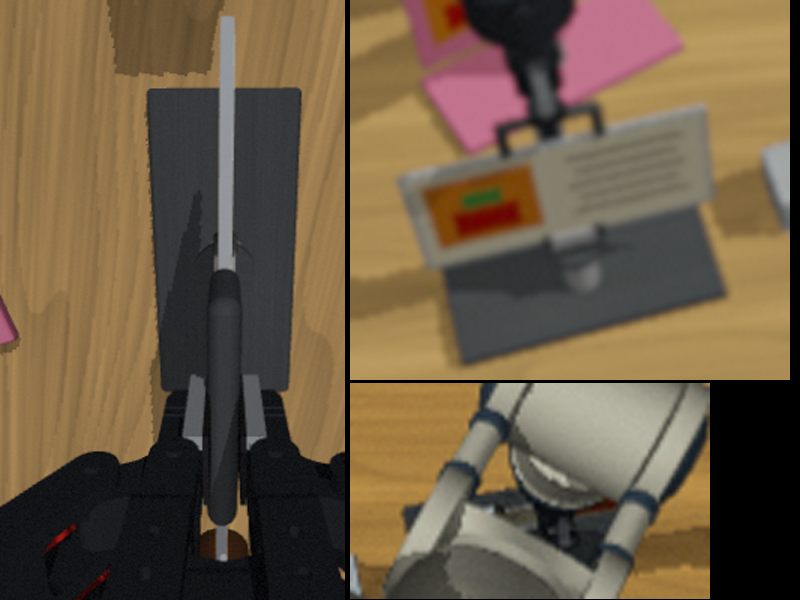

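Montage 4 shows the card upright over its foot and about square. In the wrist panel the foot's edges are at about x=150 and 300 and the card's top edge is at x=227.

```bash
cat > chk.py <<'E'
from h import *
import sys
np.set_printoptions(precision=4,suppress=True)
def chk(n):
    v=np.load(n+".npy");W=cam("wrist",dict(ee_pos=v[:3],ee_rot=v[3:]))
    im=cv2.imread(f"pics/{n}.png").astype(int);b,r=im[...,0],im[...,2]
    foot=(im.max(2)<95)&(r<b+12);light=(im.min(2)>115)&(abs(r-b)<25)
    def ends(m,ys,lo,hi):
        A=[np.where(m[y,lo:hi])[0]+lo for y in ys];return [(x[0]-.5,x[-1]+.5,y) for x,y in zip(A,ys) if len(x)>4]
    def line(P,ys,z):
        P=np.array(P,float)
        for _ in range(4):
            k=np.polyfit(P[:,1],P[:,0],1);e=abs(np.polyval(k,P[:,1])-P[:,0]);P=P[e<max(.8,2*e.std())]
        p=onz(W,[[np.polyval(k,y),y] for y in ys],z);d=p[0]-p[1];return p,np.arctan2(-d[0],d[1]),len(P)
    F=ends(foot,range(70,245),255,385);C=ends(light,range(25,170),310,335)
    fl=line([(a,y) for a,_,y in F],(60,258),.012);fr=line([(c,y) for _,c,y in F],(60,258),.012)
    cl=line([(a,y) for a,_,y in C],(12,170),.19);cr=line([(c,y) for _,c,y in C],(12,170),.19)
    fm=(fl[0]+fr[0])/2;fy=(fl[1]+fr[1])/2;cm=(cl[0]+cr[0])/2;cy=(cl[1]+cr[1])/2
    nx=np.array([np.cos(fy),np.sin(fy),0]);o=(cm.mean(0)-fm.mean(0))@nx
    print("foot yaw",fl[1],fr[1],"mid",fm.mean(0),"width",(fr[0]-fl[0]).mean(0)@nx,"n",fl[2],fr[2])
    print("card yaw",cl[1],cr[1],"mid",cm.mean(0),"thick",(cr[0]-cl[0]).mean(0)@nx,"n",cl[2],cr[2])
    print("swivel %.4f lateral %.4f"%(cy-fy,o))
chk(sys.argv[1])
E
python3 chk.py w4
```

```text
foot yaw 0.17462126680849194 0.17154091373163927 mid [ 0.5054 -0.2118  0.012 ] width 0.0981697260725492 n 175 175
card yaw 0.15734011277651744 0.16134304294316856 mid [ 0.493  -0.1352  0.19  ] thick 0.004321433638405079 n 145 145
swivel -0.0137 lateral 0.0010
```

>>> {"fn": "play_rows", "kwargs": {
  "increments": [
    [0,0,0,0,0,-0.014],
    [0,0,0,0,0,-0.014],
    [0,0,0,0,0,-0.014]
  ]
}}

```text
t: 6.52
ee_pos: [0.5071, -0.2147, 0.2041]
ee_rot: [-0.0, 0.638, 0.77, -0.0]
ft_force: [0.5, 0.1, 6.8]
finger_gap: 0.0085
finger_force: 41.0
```

```bash
cat > snap.py <<'E'
from h import *
import sys
n=sys.argv[1];s=state();w=bot.capture("wrist");np.save(n+".npy",np.r_[s['ee_pos'],s['ee_rot']]);cv2.imwrite(f"pics/{n}.png",w[:,:,::-1])
E
python3 snap.py w5; python3 chk.py w5
```

```text
t 6.53 pos [ 0.5071 -0.2147  0.2041] yaw 0.1862 z [-0.  0. -1.] F [0.5 0.1 6.8] gap 0.0085 f 41.0
foot yaw 0.17503583354171143 0.17093563821654487 mid [ 0.5054 -0.2119  0.012 ] width 0.09817341088436365 n 175 175
card yaw 0.17154313105051847 0.17472807363141946 mid [ 0.4919 -0.1354  0.19  ] thick 0.004337134144169789 n 145 145
swivel 0.0001 lateral -0.0001
```

>>> {"fn": "play_rows", "kwargs": {
  "increments": [
    [0,0,0,0,0,0],
    [0,0,0,0,0,0],
    [0,0,0,0,0,0],
    [0,0,-0.03,0,0,0],
    [0,0,-0.12,0,0,0],
    [0,0,-0.25,0,0,0],
    [0,0,-0.25,0,0,0]
  ],
  "hand": 0.5
}}

```text
t: 7.45
ee_pos: [0.5085, -0.2152, 0.2692]
ee_rot: [0.002, 0.638, 0.77, 0.0]
ft_force: [0.1, 1.0, 0.3]
finger_gap: 0.0426
finger_force: 0.0
```

```bash
python3 snap.py w6; python3 chk.py w6; python3 - <<'E'
from h import *
plan([.507,-.10,.33],.1)
plan([.508,.06,.33],-.1,[.507,-.1,.33],.1)
plan([.508,.2455,.26],-.25,[.508,.06,.33],-.1)
E
```

```text
t 7.45 pos [ 0.5085 -0.2152  0.2692] yaw 0.1864 z [ 0.004 -0.002 -1.   ] F [0.1 1.  0.3] gap 0.0426 f 0.0
foot yaw 0.17529887908281985 0.1713837905415554 mid [ 0.5083 -0.2292  0.012 ] width 0.09805605739815075 n 164 165
card yaw 0.1758953333102398 0.1791649925242892 mid [ 0.4924 -0.138   0.19  ] thick 0.004369030255008059 n 119 119
swivel 0.0042 lateral 0.0000
row [ 0.4515  0.0823 -0.2499  0.0017  0.0013  0.0826] n>=2.1
row [0.6364 0.0679 0.     0.     0.     0.191 ] n>=2.6
row [ 0.7383 -0.0741  0.28    0.      0.      0.1432] n>=3.2
```

>>> {"fn": "play_rows", "kwargs": {
  "increments": [
    [0.1,0.02,-0.2,0,0,0],
    [0.45,0.082,-0.25,0,0,0.083],
    [0.45,0.082,-0.25,0,0,0.083],
    [0.45,0.082,-0.25,0,0,0.083]
  ],
  "hand": 0
}}

```text
t: 8.0
ee_pos: [0.5064, -0.0986, 0.3288]
ee_rot: [-0.0, 0.67, 0.742, -0.0]
ft_force: [0.1, 0.3, -0.6]
finger_gap: 0.0853
finger_force: 0.0
```

>>> {"fn": "play_rows", "kwargs": {
  "increments": [
    [0.636,0.068,0,0,0,0.191],
    [0.636,0.068,0,0,0,0.191],
    [0.636,0.068,0,0,0,0.191],
    [0.636,0.068,0,0,0,0.191]
  ]
}}

```text
t: 8.5
ee_pos: [0.5076, 0.0614, 0.3282]
ee_rot: [-0.001, 0.741, 0.672, -0.0]
ft_force: [-0.2, -1.0, 1.1]
finger_gap: 0.0854
finger_force: 0.0
```

>>> {"fn": "play_rows", "kwargs": {
  "increments": [
    [0.738,-0.074,0.28,0,0,0.143],
    [0.738,-0.074,0.28,0,0,0.143],
    [0.738,-0.074,0.28,0,0,0.143],
    [0.738,-0.074,0.28,0,0,0.143],
    [0.738,-0.074,0.28,0,0,0.143],
    [0.738,-0.074,0.28,0,0,0.143]
  ]
}}

```text
t: 9.25
ee_pos: [0.5085, 0.2435, 0.2594]
ee_rot: [0.0, 0.79, 0.613, 0.0]
ft_force: [0.2, -0.9, 0.0]
finger_gap: 0.0857
finger_force: 0.0
```

```bash
python3 snap.py w7; python3 - <<'E'
from h import *
plan([.508,.2455,.146],-.25)
np.set_printoptions(precision=4,suppress=True)
v=np.load("w7.npy");W=cam("wrist",dict(ee_pos=v[:3],ee_rot=v[3:]))
im=cv2.imread("pics/w7.png").astype(int);b,g,r=im[...,0],im[...,1],im[...,2]
m=((r>120)&(g<r*.65)&(b<r*.4)).astype(np.uint8);m[:,:220]=0;m[:,420:]=0;m[300:]=0
n,l,st,c=cv2.connectedComponentsWithStats(m)
for i in range(1,n):
    if st[i,4]>150: print(st[i],c[i])
E
```

```text
t 9.25 pos [0.5085 0.2435 0.2594] yaw -0.2517 z [ 0.001 -0.    -1.   ] F [ 0.2 -0.9  0. ] gap 0.0857 f 0.0
row [ 7.100e-03 -4.400e-03  4.543e-01  7.000e-04 -2.000e-04 -2.000e-03] n>=1.8
[288 165  24  60 395] [298.5468 195.719 ]
[326 166  25  59 427] [339.7026 196.2225]
```

View pics/w7.png

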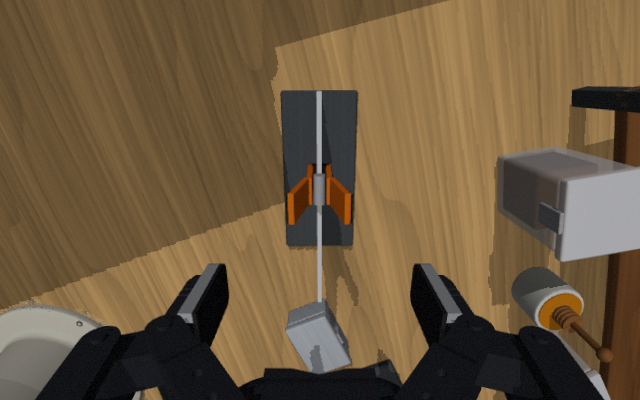

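The clip is centred in the view, with its handles at columns 288 and 351 and the panel at 319.5. I'm descending to squeeze it.

>>> {"fn": "play_rows", "kwargs": {
  "increments": [
    [0.007,-0.003,0.15,0,0,0],
    [0.007,-0.003,0.32,0,0,0],
    [0.007,-0.003,0.42,0,0,0],
    [0.007,-0.003,0.465,0,0,0],
    [0.007,-0.003,0.465,0,0,0]
  ]
}}

```text
t: 9.93
ee_pos: [0.5079, 0.2464, 0.143]
ee_rot: [0.0, 0.79, 0.613, -0.0]
ft_force: [0.7, 0.1, 0.1]
finger_gap: 0.0855
finger_force: 0.0
```

>>> {"fn": "play_rows", "kwargs": {
  "increments": [
    [0,0,0,0,0,0],
    [0,0,0,0,0,0],
    [0,0,0,0,0,0],
    [0,0,0,0,0,0],
    [0,0,0,0,0,0],
    [0,0,0,0,0,0]
  ],
  "hand": 1,
  "newtons": 45
}}

```text
t: 10.68
ee_pos: [0.508, 0.2474, 0.1441]
ee_rot: [0.0, 0.79, 0.613, 0.001]
ft_force: [-3.8, 0.5, 16.3]
finger_gap: 0.0227
finger_force: 43.5
```

```bash
python3 snap.py w8
```

```text
t 10.68 pos [0.508  0.2474 0.1441] yaw -0.2501 z [ 0.001  0.001 -1.   ] F [-3.8  0.5 16.3] gap 0.0227 f 43.5
```

View pics/w8.png

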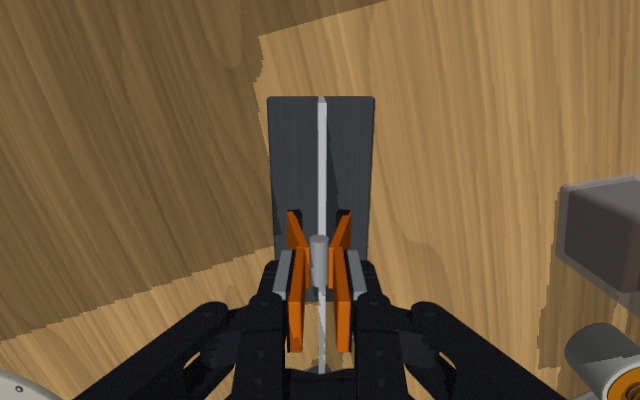

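Wrist view 8 shows the clip squeezed fully open: the gap is 22.7 mm, the handles are parallel at columns 297 and 344, and the jaws are clear of the panel on both sides. I'm lifting it now.

>>> {"fn": "play_rows", "kwargs": {
  "increments": [
    [0,0,-0.03,0,0,0],
    [0,0,-0.1,0,0,0],
    [0,0,-0.2,0,0,0],
    [0,0,-0.35,0,0,0],
    [0,0,-0.55,0,0,0],
    [0,0,-0.75,0,0,0],
    [0,0,-0.75,0,0,0]
  ]
}}

```text
t: 11.6
ee_pos: [0.5091, 0.2475, 0.3345]
ee_rot: [0.001, 0.79, 0.613, 0.003]
ft_force: [0.2, 0.8, -0.9]
finger_gap: 0.023
finger_force: 44.9
```

```bash
python3 - <<'E'
from h import *
s=state()
c=s['ee_pos']
plan([.507,.07,.33],-.08)
plan([.497,-.11,.33],.1,[.507,.07,.33],-.08)
plan([.4947,-.1438,.29],.173,[.497,-.11,.33],.1)
a=bot.capture("scene");cv2.imwrite("pics/s9.png",a[:,:,::-1])
E
```

```text
t 11.60 pos [0.5091 0.2475 0.3345] yaw -0.2501 z [ 0.007  0.002 -1.   ] F [ 0.2  0.8 -0.9] gap 0.0230 f 44.9
row [-0.6901  0.1677  0.0161  0.006  -0.0033 -0.1624] n>=2.8
row [-0.7209  0.0177  0.      0.      0.     -0.1719] n>=2.9
row [-0.1336 -0.0227  0.16    0.      0.     -0.0697] n>=0.8
```

>>> {"fn": "play_rows", "kwargs": {
  "increments": [
    [-0.2,0.05,0.015,0,0,-0.05],
    [-0.4,0.1,0.015,0,0,-0.1],
    [-0.6,0.15,0.015,0,0,-0.15],
    [-0.69,0.17,0.015,0,0,-0.163],
    [-0.69,0.17,0.015,0,0,-0.163]
  ]
}}

```text
t: 12.28
ee_pos: [0.5055, 0.0679, 0.3254]
ee_rot: [-0.001, 0.735, 0.678, -0.001]
ft_force: [0.0, 0.6, -0.5]
finger_gap: 0.0228
finger_force: 44.9
```

>>> {"fn": "play_rows", "kwargs": {
  "increments": [
    [-0.2,0.005,0,0,0,-0.05],
    [-0.4,0.01,0,0,0,-0.1],
    [-0.6,0.015,0,0,0,-0.15],
    [-0.72,0.018,0,0,0,-0.172],
    [-0.72,0.018,0,0,0,-0.172],
    [-0.72,0.018,0,0,0,-0.172]
  ]
}}

```text
t: 13.02
ee_pos: [0.4962, -0.1095, 0.3259]
ee_rot: [-0.001, 0.671, 0.742, -0.0]
ft_force: [0.6, 0.2, -0.5]
finger_gap: 0.0229
finger_force: 44.9
```

```bash
python3 - <<'E'
from h import *
s=state();plan([.4947,-.1438,.29],.173)
E
```

```text
t 13.03 pos [ 0.4962 -0.1095  0.3259] yaw 0.1006 z [-0.001  0.001 -1.   ] F [ 0.6  0.2 -0.5] gap 0.0229 f 44.9
row [-0.1362 -0.0196  0.1436 -0.0009 -0.0009 -0.0692] n>=0.8
```

>>> {"fn": "play_rows", "kwargs": {
  "increments": [
    [-0.07,-0.01,0.04,0,0,-0.035],
    [-0.136,-0.02,0.1,0,0,-0.069],
    [-0.136,-0.02,0.144,0,0,-0.069],
    [-0.136,-0.02,0.144,0,0,-0.069],
    [-0.136,-0.02,0.144,0,0,-0.069]
  ]
}}

```text
t: 13.65
ee_pos: [0.495, -0.144, 0.2909]
ee_rot: [0.0, 0.643, 0.766, 0.0]
ft_force: [0.3, 0.3, 0.5]
finger_gap: 0.0231
finger_force: 44.9
```

```bash
python3 snap.py w10; python3 - <<'E'
from h import *
a=bot.capture("scene");w=cv2.imread("pics/w10.png");cv2.imwrite("pics/s10.png",a[:,:,::-1])
c=np.zeros((600,800,3),np.uint8)
c[:,:390]=cv2.resize(w[:,190:450],None,fx=1.5,fy=1.5,interpolation=cv2.INTER_CUBIC)
x=cv2.resize(a[130:245,210:310,::-1],None,fx=4,fy=4,interpolation=cv2.INTER_CUBIC);c[:460,395:795]=x
cv2.imwrite("pics/m10.png",c)
E
```

```text
t 13.65 pos [ 0.495  -0.144   0.2909] yaw 0.1732 z [ 0.  0. -1.] F [0.3 0.3 0.5] gap 0.0231 f 44.9
```

View pics/m10.png

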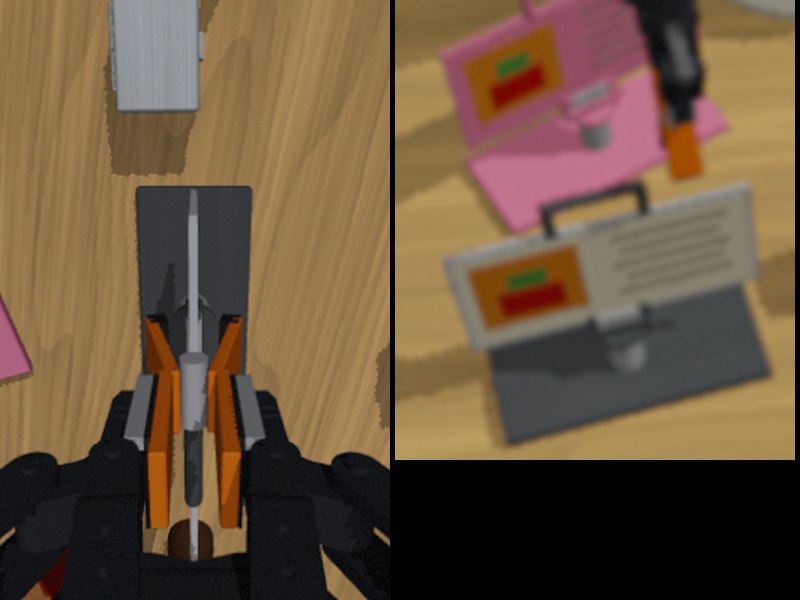

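```bash
python3 - <<'E'
from h import *
S=cam("scene")
for z in (.22,.225,.23,.235,.24): print(z,onz(S,[[282.5,174.5]],z)[0].round(4))
print(proj(S,[[.511,-.141,.233]]))
plan([.495,-.144,.222],.173)
E
```

```text
0.22 [ 0.502  -0.1452  0.22  ]
0.225 [ 0.5062 -0.145   0.225 ]
0.23 [ 0.5104 -0.1449  0.23  ]
0.235 [ 0.5145 -0.1447  0.235 ]
0.24 [ 0.5187 -0.1445  0.24  ]
[[283.77469283 173.85392844]]
row [ 1.700e-03 -1.000e-04  2.763e-01  7.000e-04  4.000e-04  1.000e-04] n>=1.1
```

Montage 10 shows the card line at x=194, centred between the jaws at x=150 and 240. In the scene panel the jaw tips are at (685,180), above the card's edge and on the +y side of the bar. I'm descending.

>>> {"fn": "play_rows", "kwargs": {
  "increments": [
    [0,0,0.04,0,0,0],
    [0,0,0.09,0,0,0],
    [0,0,0.14,0,0,0],
    [0,0,0.19,0,0,0],
    [0,0,0.235,0,0,0],
    [0,0,0.26,0,0,0],
    [0,0,0.268,0,0,0],
    [0,0,0.268,0,0,0],
    [0,0,0.268,0,0,0]
  ]
}}

```text
t: 14.88
ee_pos: [0.4949, -0.1449, 0.2239]
ee_rot: [0.0, 0.643, 0.765, 0.0]
ft_force: [-0.7, 0.2, -1.0]
finger_gap: 0.0228
finger_force: 44.9
```

```bash
python3 snap.py w11; python3 - <<'E'
from h import *
a=bot.capture("scene");w=cv2.imread("pics/w11.png");cv2.imwrite("pics/s11.png",a[:,:,::-1])
c=np.zeros((600,800,3),np.uint8)
c[:,:390]=cv2.resize(w[:,190:450],None,fx=1.5,fy=1.5,interpolation=cv2.INTER_CUBIC)
x=cv2.resize(a[130:245,210:310,::-1],None,fx=4,fy=4,interpolation=cv2.INTER_CUBIC);c[:460,395:795]=x
cv2.imwrite("pics/m11.png",c)
E
```

```text
t 14.88 pos [ 0.4949 -0.1449  0.2239] yaw 0.1728 z [ 0.001 -0.    -1.   ] F [-0.7  0.2 -1. ] gap 0.0228 f 44.9
```

View pics/m11.png

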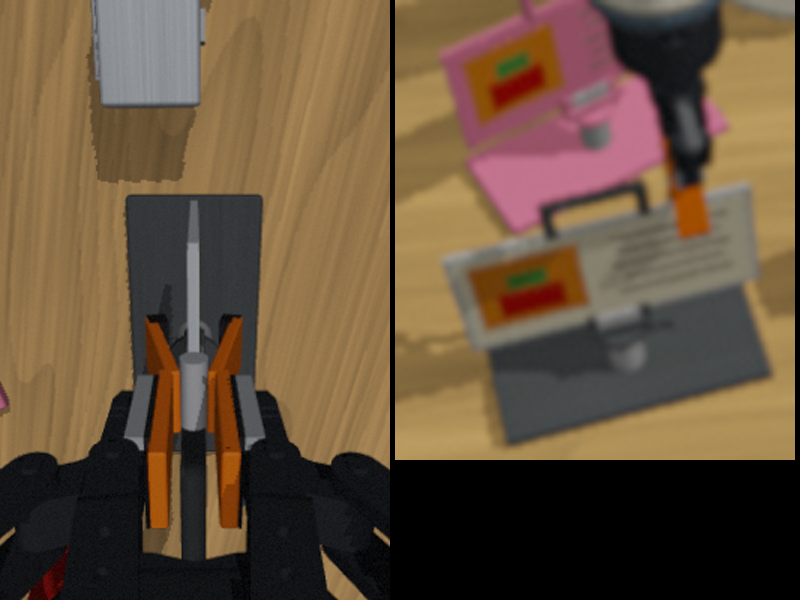

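Montage 11 shows the card's edge (x=194) midway between the open jaws (x=150 and 240) and touching neither. The card is still straight, and the clip sits over the edge beside the bar.

```bash
python3 -c "
from workcell import bot
print(bot.hand_in())"
```

```text
the job is handed in; nothing more can be done
None
```

The job is handed in at about 15 s. The card is upright and square with its foot, and the gripper holds the squeezed clip open over the card's top edge beside the bar, with a jaw on each side and neither touching in the last images.

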